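# Sweep the tube and angle offcuts into the scrap pan

### The job

Clear the sawn-off scrap from the welding plate: sweep the three short steel offcuts (a piece of square tube, a piece of round tube and a piece of angle iron) along the plate and over its edge, so that all three lie in the plain undivided scrap pan. Push them with your fingers only, do not pick any of them up, and leave the test joint, flux tin, wire brush, tip-cleaner case, clamp and magnetic square where they are.

Things in the scene. Friction and masses are not known exactly. Their poses are not given: they have to be found in the camera images.
- plate: Welding plate: dark steel slab 420 mm (its x) by 440 mm (its y) by 12 mm on legs, fixed to the bench, turned a little. Origin at bench level under its centre; its top is flat and 70 mm above the bench. Its two edges at y = +220 and -220 mm have the scrap pan at one and the hardware tray at the other; which is which varies.
- scrap_pan: Scrap pan: plain undivided sheet-metal tray, empty, 360 mm (its x, parallel to the plate's x) by 112 mm (its y) by 60 mm high, walls and floor 3 mm, fixed, standing on the bench 1.5 mm clear of one edge of the plate. Its rim is 10 mm below the plate's top. Origin: centre of its underside.
- hardware_tray: Hardware tray: same outer size as the scrap pan, fixed along the opposite edge of the plate, but divided into four compartments that hold bolts and nuts. Not for scrap. Origin: centre of its underside.
- square_mid (a point): Centre of the square-tube offcut (body square_offcut): a 30 x 30 mm tube of bare steel with 3 mm wall, 25 mm high, standing on its sawn end, z along the tube, x and y square to its sides; about 60 g. Loose.
- square_offcut: The same square-tube offcut; origin at the centre of its underside.
- round_mid (a point): Centre of the round-tube offcut (body round_offcut): a ring 34 mm in diameter, 3 mm wall, 24 mm high, standing on its sawn end, z along the tube; about 50 g. Loose.
- round_offcut: The same round-tube offcut; origin at the centre of its underside.
- angle_mid (a point): Middle of the angle-iron offcut (body angle_offcut): an L 34 x 34 mm seen from above, legs 4 mm thick, 24 mm high, standing on its sawn end; the point is the centre of its 34 x 34 mm outline (not in the metal); the legs run along its -x side and its -y side, so its centre of mass lies 7 mm from this point towards each leg (x and y both -7 mm); about 50 g. Loose.
- angle_offcut: The same angle-iron offcut; origin at the centre of its outline, at its underside.
- test_joint: Brazed test joint, to be left alone: flat steel foot 44 x 40 x 6 mm with a 22 mm diameter tube standing in its middle, 46 mm high in all. Its origin is the centre of its underside, on the plate's top at the start.
- flux_tin: Flux tin, to be left alone: white round tin with a metal lid, 56 mm in diameter, 46 mm high. Its origin is the centre of its underside, on the plate's top at the start.
- wire_brush: Wire brush, to be left alone: wooden back 190 mm long (its x) by 26 mm, 32 mm high, lying on its bristles near the plate's front edge. Its origin is the centre of its underside, on the plate's top at the start.
- cleaner_case: Tip-cleaner case, to be left alone: flat metal case 78 mm (its x) by 25 mm by 12 mm, near the plate's front edge. Its origin is the centre of its underside, on the plate's top at the start.
- c_clamp: C-clamp, to be left alone: lying flat near the plate's rear edge, about 74 mm (its x, from -39 to +35 mm) by 137 mm (its y, from -87 to +50 mm), 20 mm high. Its origin is the centre of its underside, on the plate's top at the start.
- magnet_square: Magnetic welding square, to be left alone: flat L of 70 mm (its x) by 80 mm (its y), legs 22 mm wide along its +x side and its -y side, 20 mm high, near the plate's rear edge. Origin: centre of its outline, underside.

How it is judged:
By the outcome, as a careful person would: the job done as asked, in the order asked, and still so for the second after the job is handed in, with the robot touching nothing.
It also fails if it takes over 61 s, if anything falls off the work surface, if the arm or the gripper's body presses on something with over 40 N, if the wrist force passes 120 N, or if a joint passes its speed limit or range.

### The arm

A 6-joint arm with a two-finger parallel gripper is mounted at the origin on the work surface. World frame = base frame: x ahead of the robot, y to its left, z up, the work surface at z = 0. Lengths are in mm, angles in rad, forces in N, time in s.
With the tool pointing down it reaches from about 275 to 750 mm from the base axis. Payload 10.2 kg.
Tool frame: the origin (TCP) lies midway between the tips of the shut fingers; the grasp point (between the pads) lies 19 mm behind it (ctrl.grip_depth is the distance from the TCP to the grasp point, in mm); y points along the fingers, x is the direction in which the jaws open and shut, and the axes are right-handed (so a half turn about y gives the same grasp; the last joint's range is limited). The gripper opens to 85 mm and grips with 20 to 120 N. Pads are 22 mm wide; open, the fingers measure 114 mm over their backs; the gripper's body (76 mm by 85 mm) begins 54 mm behind the grasp point. The pads swing forward as they close: fully open they stand 13 mm farther back than shut.
Start: joints at [-1.375, 0.313, 1.498, -0, 1.331, -0.223], TCP at [213.487, -479.64, 231.294] pointing down, gripper open.
Joint ranges: [-2.94, 2.94], [-0.97, 2.17], [0.19, 2.56], [-1.23, 4.37], [0.02, 3.11], [-2.88, 2.88]. Speed limits (rad/s): [2.39, 2.39, 3.01, 3.14, 3.14, 3.14].

### API

Orientations are given as a unit quaternion [w, x, y, z].
In Python, from rig import ctrl gives the robot as it stands. The module is installed in compiled form; this text tells all that it offers.
- The arm moves only by the tool drive_tool, never from a script. Its arguments are lists of equal length, an entry for each row: "gripper": the closure, from 0 (fully open) to 1 (shut); "offset": the shift along the tool's x, y, z in m, a list of three; "turn": the turn about the tool's y in degrees. In form: {"gripper": [gripper, ...], "offset": [[tx, ty, tz], ...], "turn": [turn, ...]}. A call has 1 to 20 rows; each row shifts and turns the commanded pose from where the row before left it, along the tool's axes as they then stand; what a row does not reach is not made up. A row lasts 1/12 s, in which the tool goes at most 41.7 mm and 7.16 degrees, less where a joint would pass 70% of its speed; a pose out of reach is approached as far as the arm can. A call is refused whole if a number of a shift passes 0.0417 or a number of a turn 7.16, either way. A call with a gripper value outside its range is refused whole. The fingers move at their own pace and stop on an object; "force" is the grip in N (left out, the last holds). Time passes only in rows, so rows that do not move let the fingers close. It gives the time, the measured TCP pose, the force and the opening at its end, in the units of the state.
- ctrl.sense(): the state, without advancing time (a new reading comes with each control period).
- ctrl.capture(name): name is "scene" or "top" or "wrist"; returns (picture, depth): 480x640x3 uint8, red, green, blue; 480x640 float32, mm along the optical axis (not along the pixel's ray), 0 where there is no reading.
- ctrl.camera_params(name): a dict with "fovy" (degrees; the focal length in pixels is half the picture's height over the tangent of half this angle, whatever the lens; pixels are square), "cx", "cy" (the principal point, pixels), "distortion" ([k1, k2, p1, p2, k3] as OpenCV has them; the pictures are not rectified), "view" (4x4, takes a point from world to camera coordinates); the wrist camera has in their place "tool_from_camera" (4x4, takes a point from camera to tool coordinates, whose origin is the TCP and whose axes are the tool frame's). Camera axes: x right, y down, z forward; pixel columns grow to the right and rows downward; lengths in mm; the calibration is good to about 2 mm. A picture is of the moment at which its call begins: read the wrist's pose just before it. camera_params takes no time and is no camera call.
- ctrl.finish_job(): hands the job in, once; it reports no verdict.
Trained networks look in the newest picture that a camera, given by its name, has taken for a name from the list of things; names that differ only in an ending like _2 or _b are one class to them, and where a whole thing is asked for, a point or a joint stands for the part that bears it (a point fixed in the world has none). Each returns a list of dicts, best first, with "score" (0 to 1); they miss things now and then, are a little off and sometimes report something else, mostly with a low value. They report only what shows in the picture. A call takes as long as a camera call.
- ctrl.boxes_of(camera, query): "centre" ([x, y, z] in mm, in the coordinates of the camera as it stood for that picture, good to about 4 mm: the middle of the surface that is visible of it).
- ctrl.regions_of(camera, query): "mask" (480x640 bool, what is visible of it).
- ctrl.pinpoint(camera, query): "centre" ([x, y, z] in mm, in the coordinates of the camera as it stood for that picture, good to about 4 mm: a listed point, or the origin of a listed thing).
The state is a dict: "time_s": time; "joints": joint angles; "dq": joint speeds; "tau": joint torques, N m; "eef_pos": TCP position; "ee_rot": TCP orientation; "force": force on the tool from outside, world axes, zero at the start; "wrist_torque": the same for the moment, N m; "grip_width": opening from 0.0 (shut) to 1.0 (fully open).
Only numpy, scipy, OpenCV 4.12 (cv2) and the standard library are available. Lean on these libraries where they do the work, as an engineer would, in place of code of your own. Each camera call takes 0.05 s, during which the arm holds its last target.

## Working session

There is one attempt and no reset: what is moved stays moved. The work goes in short steps, Python scripts to look and compute and a tool call to move; the robot and the scene stay as the last step left them, time stands still between calls to the robot, and variables do not carry over. Pictures are saved under pics/ and viewed, and the job is handed in when it is done.

Besides the shell and the picture viewer there is one more tool, called after "Emit:" as name([rows], argument=value, ...), one row to a line, values as JSON. drive_tool: Moves the arm, as the interface text tells. Its arguments: {"type":"object","properties":{"gripper":{"type":"array","items":{"type":"number"}},"offset":{"type":"array","items":{"type":"array","items":{"type":"number"}}},"turn":{"type":"array","items":{"type":"number"}},"force":{"type":"number"}},"required":["gripper","offset","turn"]}

```bash
mkdir -p pics; ls; cat > h.py <<'E'
import numpy as np, cv2
from rig import ctrl
def K(p):
    f=240/np.tan(np.radians(p['fovy'])/2)
    return np.array([[f,0,p['cx']],[0,f,p['cy']],[0,0,1.]])
def towrld(cam,pts):
    p=ctrl.camera_params(cam); V=np.array(p['view'])
    pts=np.atleast_2d(pts); return (np.c_[pts,np.ones(len(pts))]@np.linalg.inv(V).T)[:,:3]
def save(cam,name):
    im,d=ctrl.capture(cam); cv2.imwrite('pics/%s.png'%name,im[:,:,::-1]); return im,d
def mask_world(cam,mask,d):
    p=ctrl.camera_params(cam); v,u=np.nonzero(mask&(d>0)); z=d[v,u].astype(float)
    xy=cv2.undistortPoints(np.c_[u,v].astype(float)[:,None],K(p),np.array(p['distortion'],float))[:,0]
    return towrld(cam,np.c_[xy*z[:,None],z])
E
python3 - <<'E'
from h import *
for c in ['top','scene']:
    p=ctrl.camera_params(c); print(c,p['fovy'],p['cx'],p['cy'],p['distortion']); print(np.round(p['view'],3))
    im,d=save(c,c+'0'); np.save(c+'0d.npy',d)
    for q in ['square_mid','round_mid','angle_mid','plate','scrap_pan','hardware_tray','test_joint','flux_tin','wire_brush','cleaner_case','c_clamp','magnet_square']:
        r=ctrl.pinpoint(c,q)
        print(q,[(np.round(towrld(c,x['centre'])[0]),round(x['score'],2)) for x in r[:3]])
print(ctrl.sense())
E
```

```text
pics
top 49.5238072438337 318.0728273444921 240.1674931216693 [-0.15659191  0.          0.          0.          0.        ]
[[-2.30000e-02 -1.00000e+00  1.50000e-02  2.17320e+01]
 [-9.89000e-01  2.00000e-02 -1.44000e-01  5.46584e+02]
 [ 1.44000e-01 -1.90000e-02 -9.89000e-01  8.21268e+02]
 [ 0.00000e+00  0.00000e+00  0.00000e+00  1.00000e+00]]
square_mid [(array([543.,  42.,  82.]), 0.73)]
round_mid [(array([604., -22.,  79.]), 0.79)]
angle_mid [(array([480., -18.,  80.]), 0.69)]
plate [(array([543.,  24.,  -1.]), 0.86), (array([482., -19.,  72.]), 0.26)]
scrap_pan [(array([554., 302.,   2.]), 0.94), (array([602., -24.,  82.]), 0.43)]
hardware_tray [(array([ 529., -257.,    0.]), 0.72)]
test_joint [(array([ 575., -113.,   72.]), 0.91)]
flux_tin [(array([506., 152.,  67.]), 0.62)]
wire_brush [(array([371., -79.,  68.]), 0.96)]
cleaner_case [(array([368., 118.,  73.]), 0.68), (array([509., 156.,  67.]), 0.52), (array([554., 304.,  -2.]), 0.21)]
c_clamp [(array([708., 121.,  71.]), 0.76)]
magnet_square [(array([710., -63.,  69.]), 0.77), (array([709., 120.,  74.]), 0.31)]
scene 45.715542
[... 962 characters left out ...]
net_square [(array([713., -64.,  72.]), 0.66)]
{'time_s': 1.3, 'joints': array([-1.37537577e+00,  3.12935085e-01,  1.49766522e+00,  4.19393754e-05,
        1.33100139e+00, -2.23449633e-01]), 'dq': array([0.00094338, 0.00021438, 0.00125023, 0.00037293, 0.00132875,
       0.00096791]), 'tau': array([-8.94961831e-04, -4.12167048e+01, -2.59897864e+01, -1.96596734e-04,
        5.04908439e-04, -1.46945086e-05]), 'eef_pos': array([ 213.51170509, -479.64657206,  231.28931983]), 'ee_rot': array([ 0.59303836, -0.59301369,  0.38511543, -0.38513162]), 'force': array([-0.6912495 , -0.61868828, -0.14480201]), 'wrist_torque': array([-0.01005777, -0.04356666, -0.0079469 ]), 'grip_width': 0.9987980657692911}
```

View pics/top0.png

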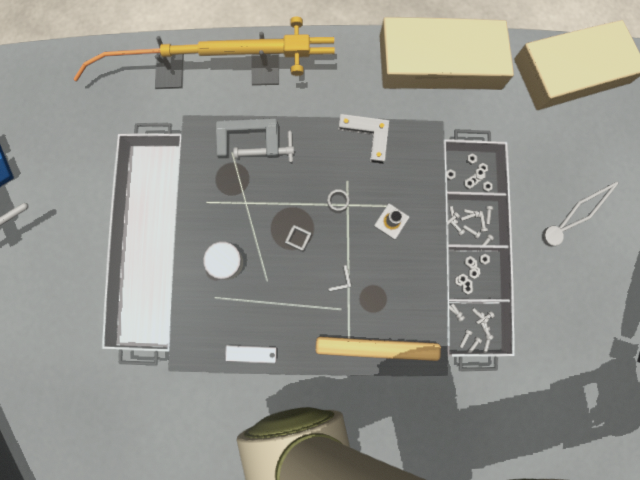

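View pics/scene0.png

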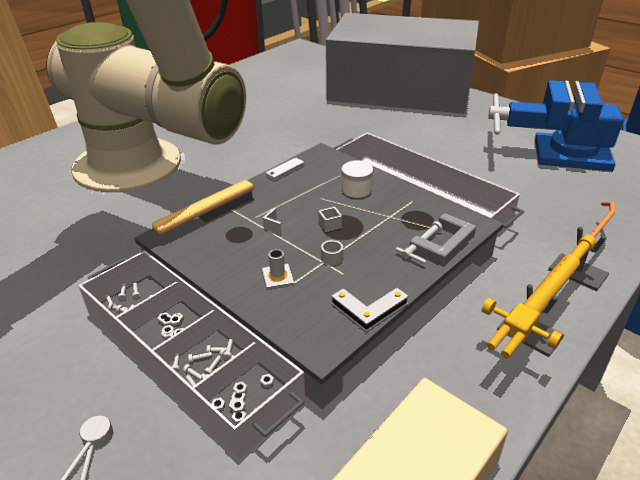

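```bash
python3 - <<'E'
from h import *
from scipy.spatial.transform import Rotation as R
s=ctrl.sense(); q=s['ee_rot']; print(np.round(R.from_quat(np.roll(q,-1)).as_matrix(),3))
im,d=ctrl.capture('top')
for n,h in [('square_offcut',95),('round_offcut',94),('angle_offcut',94),('test_joint',116),('flux_tin',116),('wire_brush',102),('cleaner_case',82),('c_clamp',90),('magnet_square',90),('scrap_pan',60),('plate',70)]:
    r=ctrl.regions_of('top',n)
    if not r: print(n,'none'); continue
    m=r[0]['mask']; P=mask_world('top',m,d)
    T=P[abs(P[:,2]-h)<6]
    if len(T)<10: print(n,len(T),np.median(P,0)); continue
    rc=cv2.minAreaRect(T[:,:2].astype(np.float32)); print(n,round(r[0]['score'],2),len(T),'z',round(np.median(T[:,2]),1),'rect',np.round(rc[0]),np.round(rc[1]),round(rc[2],1),'mean',np.round(T.mean(0)),'lo',np.round(T.min(0)),'hi',np.round(T.max(0)))
E
```

```text
[[ 0.407  0.     0.914]
 [-0.914  0.     0.407]
 [ 0.    -1.     0.   ]]
square_offcut 0.52 61 z 94.5 rect [543.  42.] [27. 29.] 62.1 mean [543.  44.  94.] lo [526.  25.  89.] hi [559.  59.  99.]
round_offcut 0.73 89 z 93.4 rect [601. -23.] [29. 32.] 83.1 mean [602. -24.  93.] lo [586. -38.  88.] hi [617.  -8.  96.]
angle_offcut 0.52 110 z 93.5 rect [473. -26.] [24. 44.] 55.4 mean [474. -26.  94.] lo [461. -37.  89.] hi [498.  -4.  97.]
test_joint 0.92 160 z 115.7 rect [ 570. -107.] [21. 20.] 51.9 mean [ 570. -107.  116.] lo [ 559. -118.  112.] hi [581. -97. 120.]
flux_tin 0.87 1030 z 115.3 rect [509. 157.] [55. 52.] 88.5 mean [509. 156. 115.] lo [483. 129. 110.] hi [535. 184. 120.]
wire_brush 0.92 2083 z 101.6 rect [371. -77.] [189.  27.] 85.1 mean [371. -76. 102.] lo [ 351. -171.   96.] hi [391.  18. 106.]
cleaner_case 0.83 767 z 81.2 rect [366. 118.] [77. 24.] 86.3 mean [367. 118.  81.] lo [353.  79.  76.] hi [381. 157.  87.]
c_clamp 0.83 1484 z 89.2 rect [711. 110.] [128.  69.] 86.2 mean [713. 118.  89.] lo [673.  48.  84.] hi [744. 173.  94.]
magnet_square 0.56 1003 z 86.9 rect [708. -64.] [81. 71.] 80.9 mean [717. -76.  87.] lo [ 668. -109.   84.] hi [748. -28.  92.]
scrap_pan 0.67 1169 z 59.4 rect [553. 301.] [113. 361.] 87.7 mean [554. 317.  59.] lo [372. 238.  54.] hi [735. 363.  65.]
plate 0.68 60864 z 70.0 rect [542.  23.] [442. 421.] 87.8 mean [533.  24.  70.] lo [ 324. -205.   64.] hi [759. 251.  76.]
```

The pan is on the left at +y (about 110–180 px) and the divided tray is on the right. Square is at (298,238), round at (338,200), angle at (343,280) with its corner at lower right, and the tin at (222,260). Next I'll refine the offcut orientations.

```bash
python3 - <<'E'
from h import *
im=cv2.imread('pics/top0.png'); c=im[180:310,270:420]; cv2.imwrite('pics/crop0.png',cv2.resize(c,None,fx=5,fy=4.6,interpolation=cv2.INTER_CUBIC))
p=ctrl.camera_params('top'); V=np.array(p['view']); 
def px2w(u,v,z):
    xy=cv2.undistortPoints(np.array([[[u,v]]],float),K(p),np.array(p['distortion']))[0,0]
    Vi=np.linalg.inv(V); d=Vi[:3,:3]@[*xy,1]; o=Vi[:3,3]; return (o+d*(z-o[2])/d[2])
for n,r in dict(sq=[(293,226),(311,234),(304,250),(286,241)],an=[(348,287),(330,290),(345,265)]).items():
    print(n,[np.round(px2w(u,v,94)[:2]) for u,v in r])
E
```

```text
sq [array([562.,  49.]), array([549.,  22.]), array([524.,  33.]), array([539.,  61.])]
an [array([466., -33.]), array([462.,  -6.]), array([500., -30.])]
```

View pics/crop0.png

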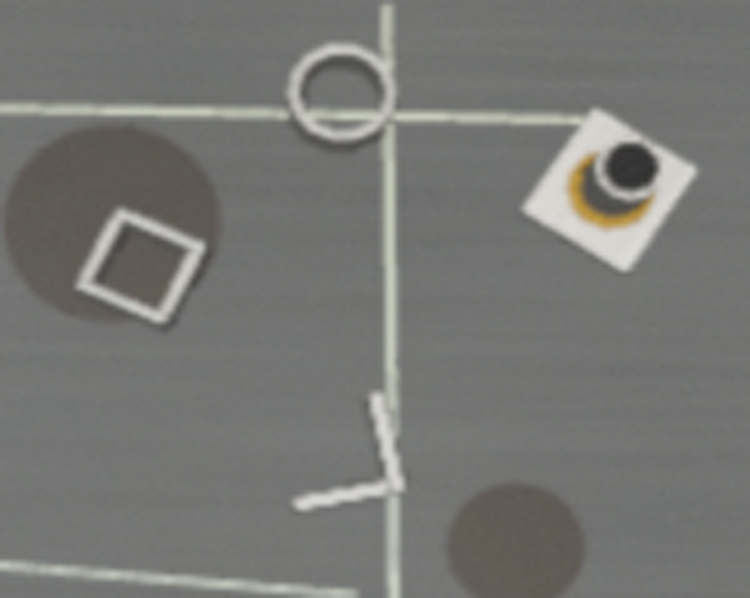

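Emit:
drive_tool([
  [0,0,0],
  [0,0,0],
  [0,0,0],
  [0,0,0],
  [0,0,0],
  [0,0,0],
  [0.003,0.004,0.03],
  [0.003,0.004,0.03],
  [0.003,0.004,0.03],
  [0.003,0.004,0.03],
  [0.003,0.004,0.03],
  [0.003,0.004,0.03],
  [0.003,0.004,0.03],
  [0.003,0.004,0.03],
  [0.003,0.004,0.03],
  [0.003,0.004,0.03],
  [0.003,0.004,0.03],
  [0.003,0.004,0.03],
  [0.003,0.004,0.03],
  [0.003,0.004,0.03],
], gripper=[0.8,0.8,0.8,0.8,0.8,0.8,0.8,0.8,0.8,0.8,0.8,0.8,0.8,0.8,0.8,0.8,0.8,0.8,0.8,0.8], turn=[-6.5,-6.5,-6.5,-6.5,-6.5,-6.5,0,0,0,0,0,0,0,0,0,0,0,0,0,0])

```text
time_s: 3.57
eef_pos: [442.3, -123.1, 175.3]
ee_rot: [-0.688, 0.688, -0.165, 0.165]
force: [-0.5, -0.5, -0.3]
grip_width: 0.198
```

```bash
cat >> h.py <<'E'
from scipy.spatial.transform import Rotation as R
def st(tgt=None):
    s=ctrl.sense(); M=R.from_quat(np.roll(s['ee_rot'],-1)).as_matrix()
    print('t',round(s['time_s'],2),'tcp',np.round(s['eef_pos'],1),'yaw z',round(np.degrees(np.arctan2(M[1,2],M[0,2])),1),'F',np.round(s['force'],1),'w',round(s['grip_width'],3),'down',np.round(M[:,1],3),'q',np.round(s['joints'],2))
    if tgt is not None: print('tool shift mm',np.round(M.T@(np.array(tgt)-s['eef_pos']),1))
E
python3 -c "
from h import *
st([525,6,110])"
```

```text
t 3.57 tcp [ 442.3 -123.1  175.3] yaw z 63.0 F [-0.5 -0.5 -0.3] w 0.198 down [ 0. -0. -1.] q [-0.53  0.22  1.77 -0.    1.15 -0.06]
tool shift mm [ 15.1  65.3 152.6]
```

Emit:
drive_tool([
  [0.002,0.008,0.019],
  [0.002,0.008,0.019],
  [0.002,0.008,0.019],
  [0.002,0.008,0.019],
  [0.002,0.008,0.019],
  [0.002,0.008,0.019],
  [0.002,0.008,0.019],
  [0.001,0.008,0.018],
  [0,0,0],
  [0,0,0],
], gripper=[0.8,0.8,0.8,0.8,0.8,0.8,0.8,0.8,0.8,0.8], turn=[0,0,0,0,0,0,0,0,0,0])

```text
time_s: 4.4
eef_pos: [523.4, 3.6, 111.0]
ee_rot: [-0.688, 0.688, -0.165, 0.164]
force: [-0.5, 0.5, 0.3]
grip_width: 0.2
```

```bash
python3 - <<'E'
from h import *
st([525,6,75])
save('wrist','w1'); save('scene','s1')
E
```

```text
t 4.4 tcp [523.4   3.6 111. ] yaw z 63.1 F [-0.5  0.5  0.3] w 0.2 down [-0.001  0.    -1.   ] q [-0.22  0.44  1.66 -0.    1.05  0.25]
tool shift mm [ 0.4 36.   2.9]
```

View pics/w1.png

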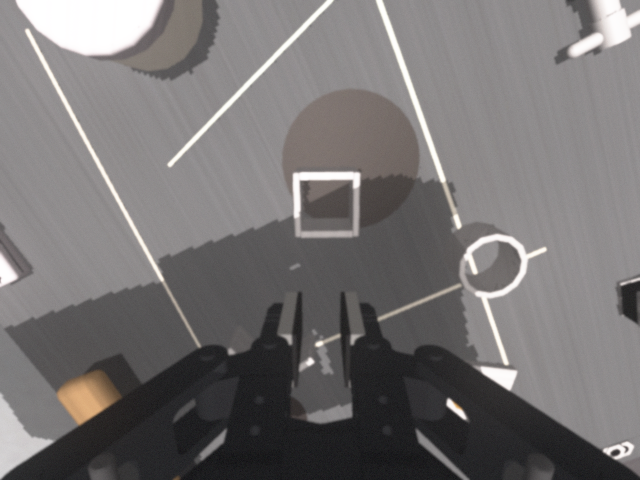

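View pics/s1.png

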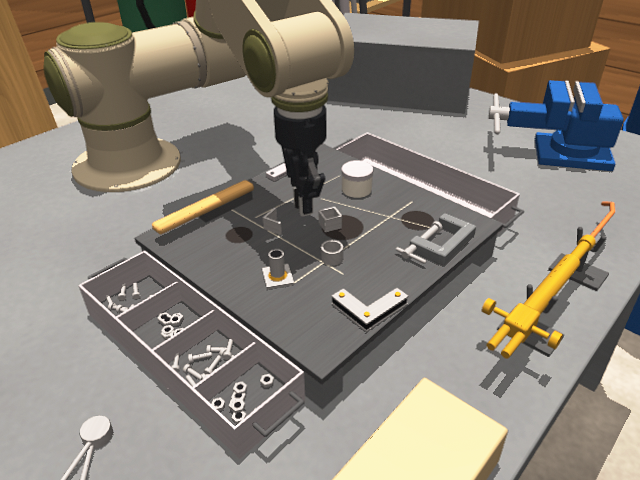

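Emit:
drive_tool([
  [0,0.009,0],
  [0,0.009,0],
  [0,0.009,0],
  [0,0.005,0],
  [0,0.004,0],
  [0,0,0],
  [0,0,0],
], gripper=[0.8,0.8,0.8,0.8,0.8,0.8,0.8], turn=[0,0,0,0,0,0,0])

```text
time_s: 5.08
eef_pos: [523.6, 3.2, 75.2]
ee_rot: [0.688, -0.688, 0.165, -0.165]
force: [-0.4, 0.8, 0.0]
grip_width: 0.196
```

```bash
python3 - <<'E'
from h import *
st([525,6,75])
im,d=save('wrist','w2'); save('scene','s2')
c=cv2.imread('pics/s2.png')[160:260,240:390]; cv2.imwrite('pics/s2c.png',cv2.resize(c,None,fx=5,fy=5,interpolation=cv2.INTER_CUBIC))
p=ctrl.camera_params('wrist'); print(np.round(p['tool_from_camera'],3),p['fovy'])
E
```

```text
t 5.08 tcp [523.6   3.2  75.2] yaw z 63.0 F [-0.4  0.8  0. ] w 0.196 down [-0.  0. -1.] q [-0.22  0.49  1.69  0.    0.97  0.25]
tool shift mm [0.  0.2 3.2]
[[   1.      -0.       0.       0.735]
 [  -0.      -0.304    0.953 -142.041]
 [   0.      -0.953   -0.304   78.191]
 [   0.       0.       0.       1.   ]] 68.26860726694161
```

View pics/s2c.png

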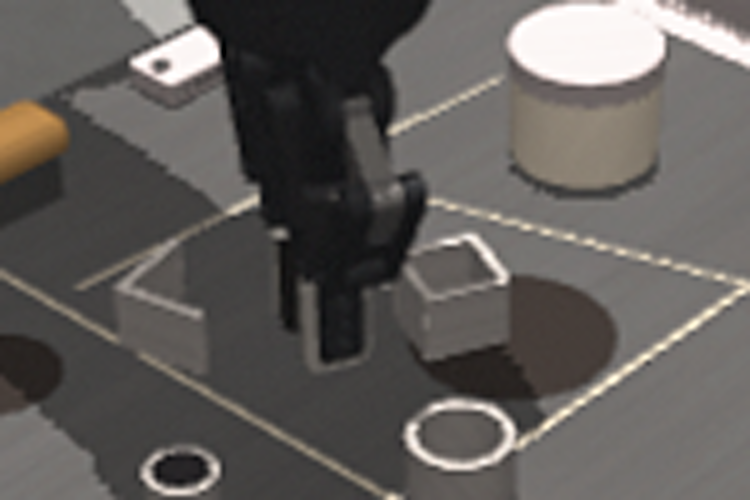

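View pics/w2.png

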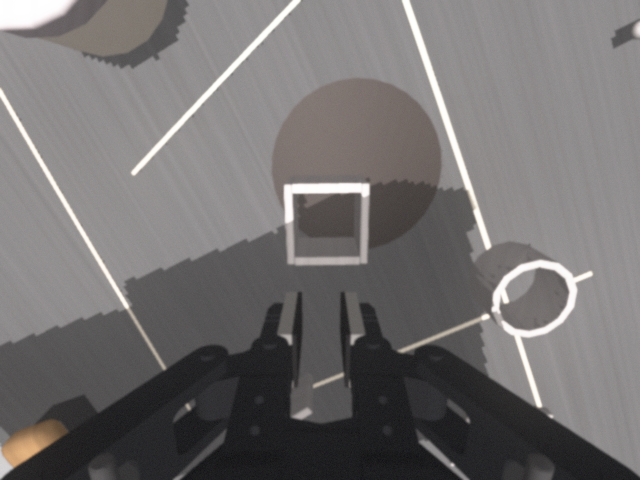

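Emit:
drive_tool([
  [0,0,0.004],
  [0,0,0.004],
  [0,0,0.004],
  [0,0,0.004],
  [0,0,0.006],
  [0,0,0.008],
  [0,0,0.008],
  [0,0,0.008],
  [0,0,0.008],
  [0,0,0.008],
  [0,0,0.008],
  [0,0,0.008],
  [0,0,0.008],
  [0,0,0.008],
  [0,0,0.004],
  [0,0,0],
], gripper=[0.8,0.8,0.8,0.8,0.8,0.8,0.8,0.8,0.8,0.8,0.8,0.8,0.8,0.8,0.8,0.8], turn=[0,0,0,0,0,0,0,0,0,0,0,0,0,0,0,0])

```text
time_s: 6.52
eef_pos: [568.3, 91.4, 75.2]
ee_rot: [0.688, -0.688, 0.165, -0.165]
force: [0.1, 0.4, -0.2]
grip_width: 0.198
```

```bash
python3 - <<'E'
from h import *
st()
im,d=save('wrist','w3')
E
```

```text
t 6.52 tcp [568.3  91.4  75.2] yaw z 63.0 F [ 0.1  0.4 -0.2] w 0.198 down [ 0.  0. -1.] q [-0.04  0.58  1.52  0.    1.03  0.43]
```

View pics/w3.png

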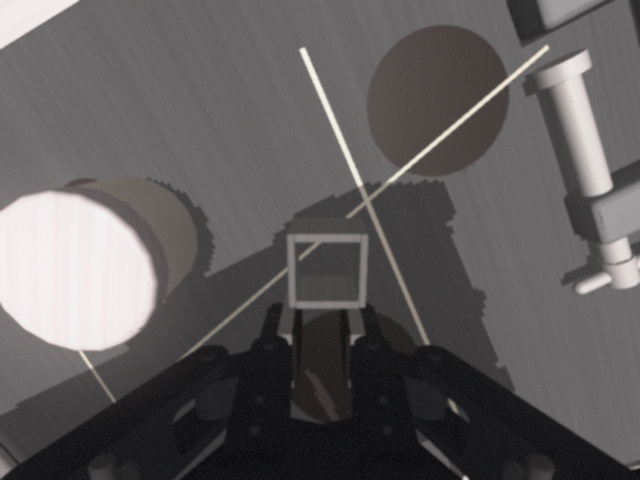

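The square sits centred against the fingers at (327,270), with the tin well to the left and the clamp handle to the right. I'll keep pushing.

Emit:
drive_tool([
  [0,0,0.006],
  [0,0,0.008],
  [0,0,0.008],
  [0,0,0.008],
  [0,0,0.008],
  [0,0,0.008],
  [0,0,0.008],
  [0,0,0.008],
  [0,0,0.008],
  [0,0,0.008],
  [0,0,0.008],
  [0,0,0.008],
  [0,0,0.008],
  [0,0,0.008],
  [0,0,0.008],
  [0,0,0.004],
  [0,0,0],
], gripper=[0.8,0.8,0.8,0.8,0.8,0.8,0.8,0.8,0.8,0.8,0.8,0.8,0.8,0.8,0.8,0.8,0.8], turn=[0,0,0,0,0,0,0,0,0,0,0,0,0,0,0,0,0])

```text
time_s: 7.98
eef_pos: [623.7, 200.1, 75.2]
ee_rot: [0.688, -0.688, 0.165, -0.165]
force: [0.1, 0.5, 0.2]
grip_width: 0.196
```

```bash
python3 - <<'E'
from h import *
st()
im,d=save('wrist','w4')
E
```

```text
t 7.98 tcp [623.7 200.1  75.2] yaw z 63.0 F [0.1 0.5 0.2] w 0.196 down [ 0.  0. -1.] q [0.13 0.74 1.24 0.   1.16 0.6 ]
```

View pics/w4.png

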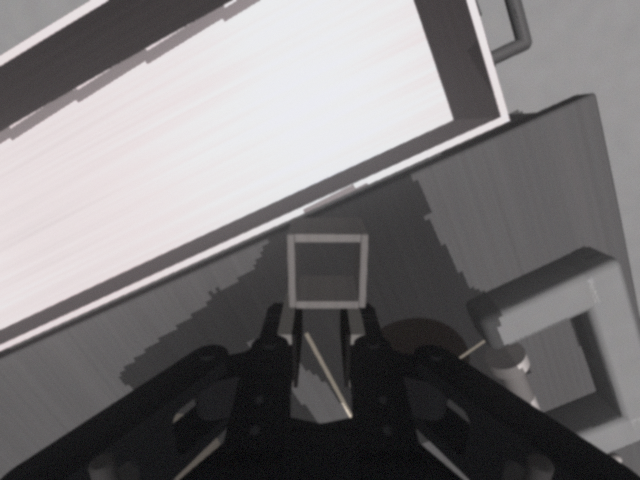

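Emit:
drive_tool([
  [0,0,0.006],
  [0,0,0.008],
  [0,0,0.009],
  [0,0,0.009],
  [0,0,0.01],
  [0,0,0.01],
  [0,0,0.006],
  [0,0,0],
  [0,0,0],
  [0,0,0],
], gripper=[0.8,0.8,0.8,0.8,0.8,0.8,0.8,0.8,0.8,0.8], turn=[0,0,0,0,0,0,0,0,0,0])

```text
time_s: 8.87
eef_pos: [649.7, 250.6, 75.3]
ee_rot: [-0.687, 0.688, -0.165, 0.165]
force: [-0.4, -0.6, -0.2]
grip_width: 0.199
```

```bash
python3 - <<'E'
from h import *
st()
im,d=save('wrist','w5')
E
```

```text
t 8.87 tcp [649.7 250.6  75.3] yaw z 63.0 F [-0.4 -0.6 -0.2] w 0.199 down [-0. -0. -1.] q [ 0.2   0.83  1.07 -0.    1.24  0.67]
```

View pics/w5.png

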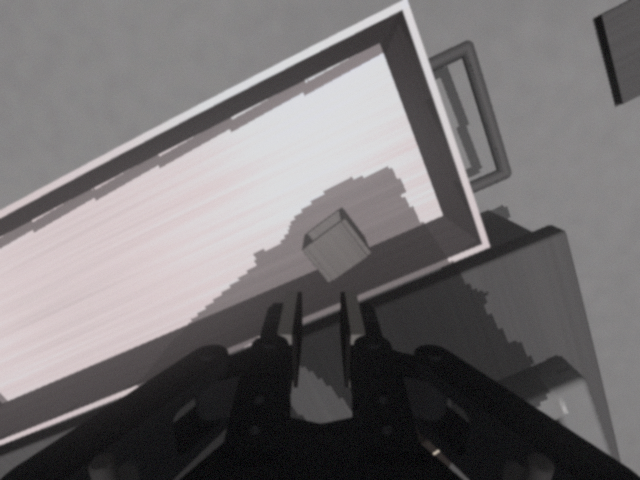

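```bash
python3 - <<'E'
from h import *
p=ctrl.camera_params('top'); V=np.array(p['view'])
def px2w(u,v,z):
    xy=cv2.undistortPoints(np.array([[[u,v]]],float),K(p),np.array(p['distortion']))[0,0]
    Vi=np.linalg.inv(V); d=Vi[:3,:3]@[*xy,1]; o=Vi[:3,3]; return (o+d*(z-o[2])/d[2])
for a,b in [(595,108),(697,170),(628,270),(522,210)]: print('foot',np.round(px2w(270+a/5,180+b/4.6,76)[:2]))
for a,b in [(340,43),(340,142),(289,93),(395,93)]: print('ring',np.round(px2w(270+a/5,180+b/4.6,94)[:2]))
st([604,-65,140])
E
```

```text
foot [ 599. -105.]
foot [ 576. -137.]
foot [ 541. -113.]
foot [563. -80.]
ring [619. -22.]
ring [585. -21.]
ring [602.  -6.]
ring [601. -39.]
t 8.92 tcp [649.7 250.5  75.3] yaw z 63.0 F [ 0.4 -0.   0.9] w 0.202 down [-0. -0. -1.] q [ 0.2   0.83  1.07 -0.    1.24  0.67]
tool shift mm [ 102.7  -64.6 -301.8]
```

The square lies in the pan at (335,245). Next is the round tube.

Emit:
drive_tool([
  [0,-0.017,0],
  [0,-0.017,0],
  [0,-0.017,0],
  [0,-0.017,0],
  [-0.004,0,-0.032],
  [-0.004,0,-0.032],
  [-0.004,0,-0.032],
  [-0.004,0,-0.032],
  [-0.005,0,-0.032],
  [-0.005,0,-0.032],
  [-0.005,0,-0.032],
  [-0.005,0,-0.032],
  [-0.005,0,-0.032],
  [-0.006,0,-0.027],
  [0,0,0],
  [0,0,0],
], gripper=[0.8,0.8,0.8,0.8,0.8,0.8,0.8,0.8,0.8,0.8,0.8,0.8,0.8,0.8,0.8,0.8], turn=[-6.75,-6.75,-6.75,-6.75,0,0,0,0,0,0,0,0,0,0,0,0])

```text
time_s: 10.25
eef_pos: [602.4, -65.4, 143.5]
ee_rot: [0.707, -0.707, 0.001, -0.001]
force: [1.1, 0.4, -0.5]
grip_width: 0.199
```

```bash
python3 - <<'E'
from h import *
st([602.5,-65,75])
im,d=save('wrist','w6')
E
```

```text
t 10.25 tcp [602.4 -65.4 143.5] yaw z 89.8 F [ 1.1  0.4 -0.5] w 0.199 down [ 0.  0. -1.] q [-0.3   0.56  1.36  0.    1.22 -0.3 ]
tool shift mm [ 0.1 68.5  0.4]
```

View pics/w6.png

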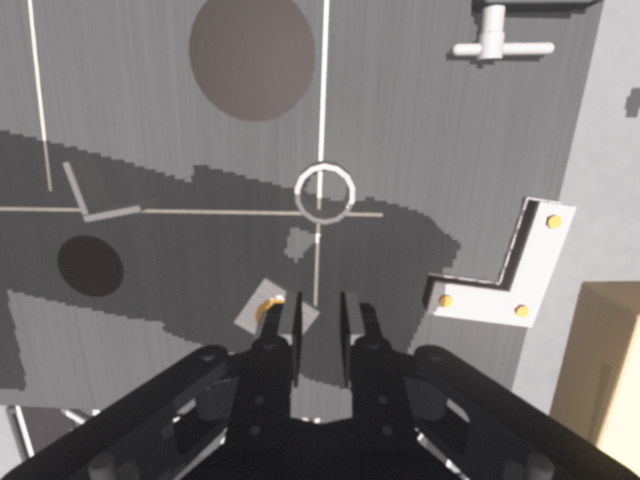

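Emit:
drive_tool([
  [0.001,0,0.008],
  [0,0.012,0],
  [0,0.015,0],
  [0,0.015,0],
  [0,0.015,0],
  [0,0.011,0],
  [0,0,0],
  [0,0,0],
], gripper=[0.8,0.8,0.8,0.8,0.8,0.8,0.8,0.8], turn=[0,0,0,0,0,0,0,0])

```text
time_s: 10.97
eef_pos: [603.8, -55.2, 75.3]
ee_rot: [0.707, -0.707, -0.0, 0.001]
force: [-0.2, -0.8, 0.0]
grip_width: 0.2
```

```bash
python3 - <<'E'
from h import *
st([602.5,-65,75])
im,d=save('wrist','w7')
E
```

```text
t 10.97 tcp [603.8 -55.2  75.3] yaw z 90.1 F [-0.2 -0.8  0. ] w 0.2 down [-0.  0. -1.] q [-0.28  0.64  1.42  0.    1.08 -0.29]
tool shift mm [-1.3  0.3 -9.8]
```

View pics/w7.png

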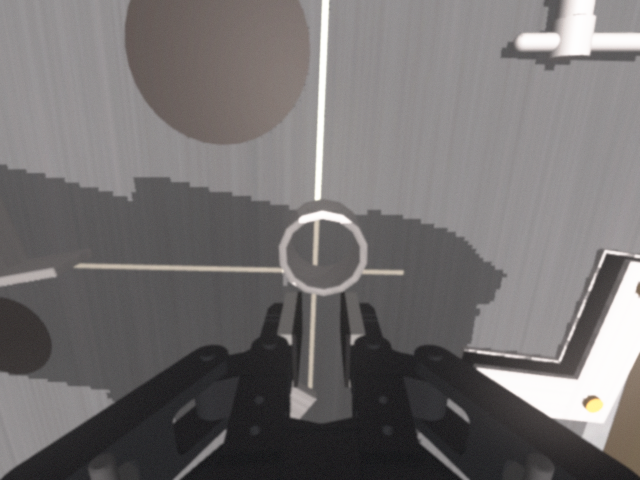

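The ring is centred ahead of the fingers at (323,253).

Emit:
drive_tool([
  [0,0,0.003],
  [0,0,0.003],
  [0,0,0.004],
  [0,0,0.006],
  [0,0,0.008],
  [0,0,0.008],
  [0,0,0.008],
  [0,0,0.008],
  [0,0,0.008],
  [0,0,0.008],
  [0,0,0.008],
  [0,0,0.008],
  [0,0,0.008],
  [0,0,0.008],
  [0,0,0.008],
  [0,0,0.008],
  [0,0,0.008],
  [0,0,0.008],
  [0,0,0.004],
  [0,0,0],
], gripper=[0.8,0.8,0.8,0.8,0.8,0.8,0.8,0.8,0.8,0.8,0.8,0.8,0.8,0.8,0.8,0.8,0.8,0.8,0.8,0.8], turn=[0,0,0,0,0,0,0,0,0,0,0,0,0,0,0,0,0,0,0,0])

```text
time_s: 12.68
eef_pos: [603.7, 76.9, 75.2]
ee_rot: [0.707, -0.707, -0.0, 0.0]
force: [-0.2, 0.3, -0.1]
grip_width: 0.2
```

```bash
python3 - <<'E'
from h import *
st()
im,d=save('wrist','w8')
E
```

```text
t 12.68 tcp [603.7  76.9  75.2] yaw z 90.0 F [-0.2  0.3 -0.1] w 0.2 down [-0.  0. -1.] q [-0.07  0.65  1.41  0.    1.08 -0.07]
```

View pics/w8.png

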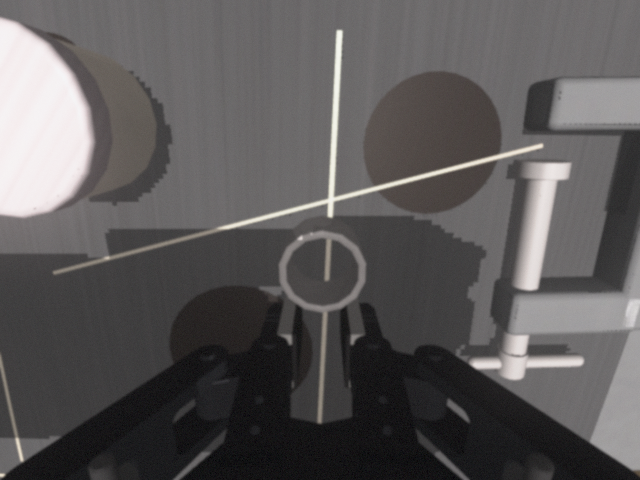

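The ring is held at (322,270) and the way ahead is clear. I'll push it on and over the edge.

Emit:
drive_tool([
  [0,0,0.006],
  [0,0,0.008],
  [0,0,0.009],
  [0,0,0.009],
  [0,0,0.009],
  [0,0,0.009],
  [0,0,0.009],
  [0,0,0.009],
  [0,0,0.009],
  [0,0,0.009],
  [0,0,0.009],
  [0,0,0.009],
  [0,0,0.009],
  [0,0,0.009],
  [0,0,0.009],
  [0,0,0.009],
  [0,0,0.01],
  [0,0,0.01],
  [0,0,0.01],
  [0,0,0.006],
], gripper=[0.8,0.8,0.8,0.8,0.8,0.8,0.8,0.8,0.8,0.8,0.8,0.8,0.8,0.8,0.8,0.8,0.8,0.8,0.8,0.8], turn=[0,0,0,0,0,0,0,0,0,0,0,0,0,0,0,0,0,0,0,0])

```text
time_s: 14.4
eef_pos: [603.6, 253.4, 75.3]
ee_rot: [0.707, -0.707, -0.0, 0.0]
force: [-0.1, 0.8, 1.0]
grip_width: 0.206
```

Emit:
drive_tool([
  [0,0,0],
  [0,0,0],
  [0,0,0],
], gripper=[0.8,0.8,0.8], turn=[0,0,0])

```text
time_s: 14.65
eef_pos: [603.8, 251.6, 75.3]
ee_rot: [-0.707, 0.707, -0.0, 0.0]
force: [0.5, -0.2, 0.2]
grip_width: 0.2
```

```bash
python3 - <<'E'
from h import *
st()
im,d=save('wrist','w9')
E
```

```text
t 14.65 tcp [603.8 251.6  75.3] yaw z 90.0 F [ 0.5 -0.2  0.2] w 0.2 down [-0. -0. -1.] q [ 0.22  0.74  1.25 -0.    1.16  0.22]
```

View pics/w9.png

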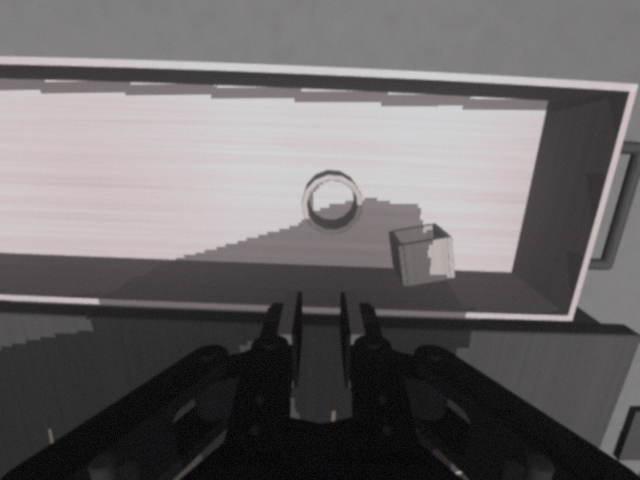

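The round tube is in the pan at (332,203), and the square is still there at (423,253). The angle iron is next, through the front lane between the case and the tin.

Emit:
drive_tool([
  [0,-0.017,0],
  [0,-0.017,0],
  [0,-0.017,0],
  [0,-0.017,0],
  [-0.02,0,-0.026],
  [-0.02,0,-0.026],
  [-0.02,0,-0.026],
  [-0.02,0,-0.026],
  [-0.021,0,-0.026],
  [-0.021,0,-0.026],
  [-0.021,0,-0.026],
  [-0.021,0,-0.026],
  [-0.021,0,-0.026],
  [-0.021,0,-0.025],
  [0,0,0],
  [0,0,0],
], gripper=[0.8,0.8,0.8,0.8,0.8,0.8,0.8,0.8,0.8,0.8,0.8,0.8,0.8,0.8,0.8,0.8], turn=[0,-5.7,-5.7,-5.6,0,0,0,0,0,0,0,0,0,0,0,0])

```text
time_s: 16.03
eef_pos: [482.1, -57.4, 143.6]
ee_rot: [-0.699, 0.7, 0.103, -0.103]
force: [-0.4, 0.1, -0.3]
grip_width: 0.202
```

```bash
python3 - <<'E'
from h import *
st([483,-56,75])
im,d=save('wrist','w10')
s=ctrl.sense(); M=R.from_quat(np.roll(s['ee_rot'],-1)).as_matrix()
T=np.array(ctrl.camera_params('wrist')['tool_from_camera'])
for r in ctrl.pinpoint('wrist','angle_mid')[:2]:
    t=(T@[*r['centre'],1])[:3]; print(r['score'],'tool',np.round(t,1),'world',np.round(M@t+s['eef_pos'],1))
E
```

```text
t 16.03 tcp [482.1 -57.4 143.6] yaw z 106.8 F [-0.4  0.1 -0.3] w 0.202 down [ 0. -0. -1.] q [-0.36  0.32  1.74  0.    1.09 -0.65]
tool shift mm [ 1.2 68.6  1.1]
```

View pics/w10.png

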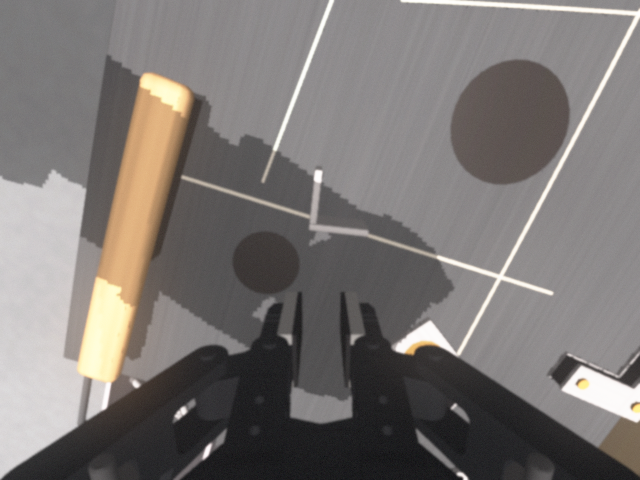

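Emit:
drive_tool([
  [0.007,0.01,0],
  [0,0.012,0],
  [0,0.015,0],
  [0,0.015,0],
  [0,0.011,0],
  [0,0.005,0],
  [0,0,0],
  [0,0,0],
], gripper=[0.8,0.8,0.8,0.8,0.8,0.8,0.8,0.8], turn=[0,0,0,0,0,0,0,0])

```text
time_s: 16.8
eef_pos: [489.5, -53.4, 75.6]
ee_rot: [-0.699, 0.699, 0.105, -0.105]
force: [0.3, -0.0, -0.3]
grip_width: 0.2
```

```bash
python3 - <<'E'
from h import *
st()
im,d=save('wrist','w11')
E
```

```text
t 16.8 tcp [489.5 -53.4  75.6] yaw z 107.1 F [ 0.3 -0.  -0.3] w 0.2 down [ 0. -0. -1.] q [-0.35  0.43  1.78  0.    0.93 -0.64]
```

View pics/w11.png

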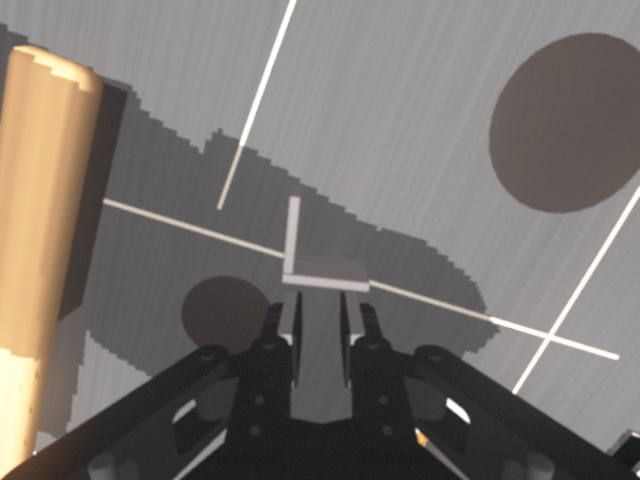

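Emit:
drive_tool([
  [0,0,0.003],
  [0,0,0.003],
  [0,0,0.004],
  [0,0,0.004],
  [0,0,0.005],
  [0,0,0.006],
  [0,0,0.007],
  [0,0,0.008],
  [0,0,0.008],
  [0,0,0.008],
  [0,0,0.008],
  [0,0,0.008],
  [0,0,0.008],
  [0,0,0.008],
  [0,0,0.008],
  [0,0,0.008],
  [0,0,0.004],
  [0,0,0],
], gripper=[0.8,0.8,0.8,0.8,0.8,0.8,0.8,0.8,0.8,0.8,0.8,0.8,0.8,0.8,0.8,0.8,0.8,0.8], turn=[0,0,0,0,0,0,0,0,0,0,0,0,0,0,0,0,0,0])

```text
time_s: 18.35
eef_pos: [457.3, 50.2, 75.3]
ee_rot: [0.699, -0.699, -0.105, 0.105]
force: [-0.1, -1.0, 0.3]
grip_width: 0.201
```

```bash
python3 - <<'E'
from h import *
st()
im,d=save('wrist','w12')
E
```

```text
t 18.35 tcp [457.3  50.2  75.3] yaw z 107.0 F [-0.1 -1.   0.3] w 0.201 down [-0.  0. -1.] q [-0.15  0.37  1.88  0.    0.89 -0.44]
```

View pics/w12.png

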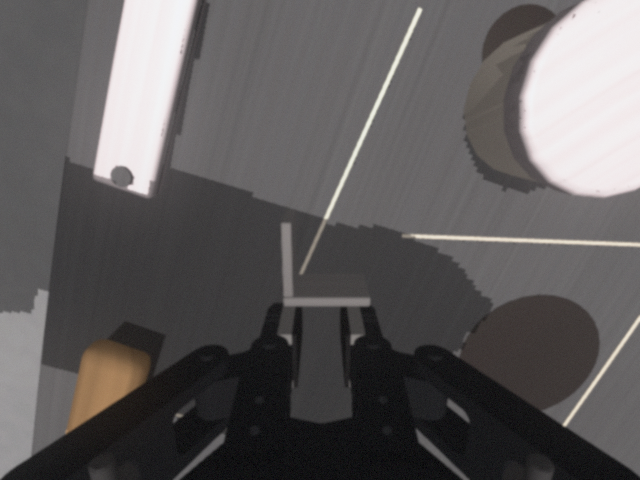

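The angle iron is flush at (283–370, 300). The case is to the left and the tin to the upper right, both clear.

Emit:
drive_tool([
  [0,0,0.006],
  [0,0,0.008],
  [0,0,0.008],
  [0,0,0.008],
  [0,0,0.008],
  [0,0,0.008],
  [0,0,0.008],
  [0,0,0.008],
  [0,0,0.008],
  [0,0,0.008],
  [0,0,0.008],
  [0,0,0.008],
  [0,0,0.008],
  [0,0,0.008],
  [0,0,0.008],
  [0,0,0.004],
  [0,0,0],
], gripper=[0.8,0.8,0.8,0.8,0.8,0.8,0.8,0.8,0.8,0.8,0.8,0.8,0.8,0.8,0.8,0.8,0.8], turn=[0,0,0,0,0,0,0,2.2,2.2,2.2,2.2,2.2,2.2,0,0,0,0])

```text
time_s: 19.82
eef_pos: [430.8, 168.7, 75.3]
ee_rot: [0.707, -0.707, -0.024, 0.024]
force: [-1.6, 0.2, -0.1]
grip_width: 0.2
```

```bash
python3 - <<'E'
from h import *
st()
im,d=save('wrist','w13')
E
```

```text
t 19.82 tcp [430.8 168.7  75.3] yaw z 93.9 F [-1.6  0.2 -0.1] w 0.2 down [ 0.  0. -1.] q [0.12 0.38 1.87 0.   0.9  0.05]
```

View pics/w13.png

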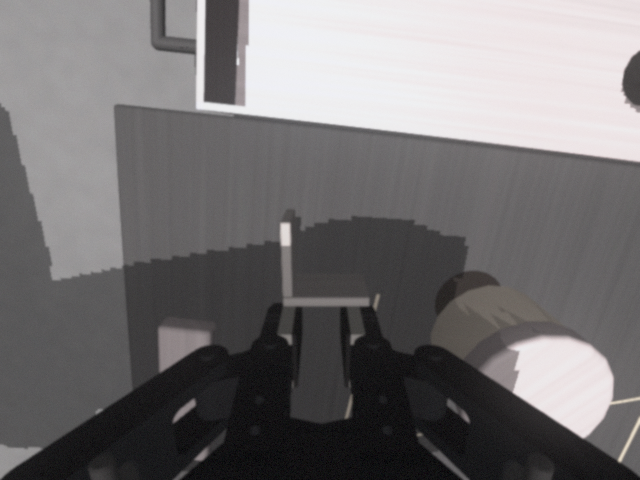

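Emit:
drive_tool([
  [0,0,0.006],
  [0,0,0.008],
  [0,0,0.008],
  [0,0,0.008],
  [0,0,0.008],
  [0,0,0.009],
  [0,0,0.009],
  [0,0,0.01],
  [0,0,0.01],
  [0,0,0.01],
  [0,0,0.006],
  [0,0,0],
  [0,0,0],
  [0,0,0],
], gripper=[0.8,0.8,0.8,0.8,0.8,0.8,0.8,0.8,0.8,0.8,0.8,0.8,0.8,0.8], turn=[0,0,0,0,0,0,0,0,0,0,0,0,0,0])

```text
time_s: 21.03
eef_pos: [424.8, 259.5, 75.2]
ee_rot: [-0.707, 0.707, 0.023, -0.023]
force: [0.1, -0.2, 0.9]
grip_width: 0.201
```

```bash
python3 - <<'E'
from h import *
st()
im,d=save('wrist','w14')
E
```

```text
t 21.03 tcp [424.8 259.5  75.2] yaw z 93.8 F [ 0.1 -0.2  0.9] w 0.201 down [-0. -0. -1.] q [ 0.31  0.44  1.77 -0.    0.93  0.25]
```

View pics/w14.png

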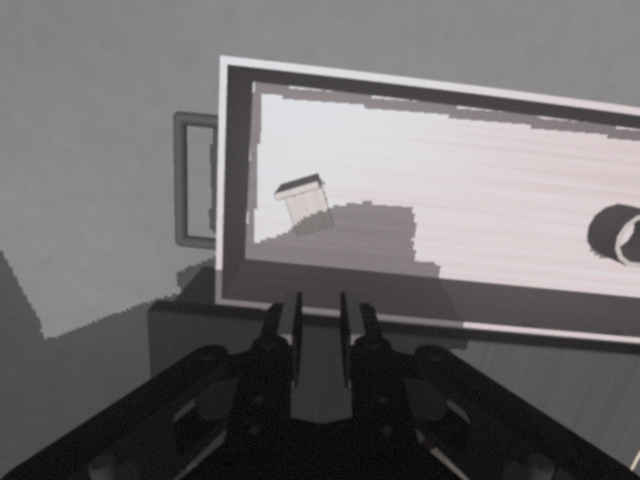

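The angle iron is in the pan at (305,205). I'll raise the arm and do a full check.

Emit:
drive_tool([
  [0,-0.015,0],
  [0,-0.02,0],
  [0,-0.02,0],
  [0,-0.02,0],
  [0,-0.02,0],
  [0,-0.02,0],
  [0,-0.02,0],
  [0,-0.01,-0.015],
  [0,0,-0.02],
  [0,0,0],
], gripper=[0.8,0.8,0.8,0.8,0.8,0.8,0.8,0.8,0.8,0.8], turn=[0,0,0,0,0,0,0,0,0,0])

```text
time_s: 21.92
eef_pos: [427.6, 222.5, 220.9]
ee_rot: [-0.707, 0.707, 0.023, -0.022]
force: [-0.5, -0.4, -0.2]
grip_width: 0.199
```

```bash
python3 - <<'E'
from h import *
st()
for c in ['scene','top']:
    im,d=save(c,c+'9')
    for q in ['square_mid','round_mid','angle_mid','test_joint','flux_tin','wire_brush','cleaner_case','c_clamp','magnet_square']:
        r=ctrl.pinpoint(c,q)
        print(q,[(np.round(towrld(c,x['centre'])[0]),round(x['score'],2)) for x in r[:2]])
E
```

```text
t 21.92 tcp [427.6 222.5 220.9] yaw z 93.7 F [-0.5 -0.4 -0.2] w 0.199 down [ 0.001 -0.001 -1.   ] q [ 0.24  0.23  1.64 -0.    1.28  0.17]
square_mid [(array([ 575., -105.,   71.]), 0.28)]
round_mid [(array([612., 286.,  16.]), 0.35)]
angle_mid [(array([366., 117.,  73.]), 0.44), (array([417., 288.,  19.]), 0.36)]
test_joint [(array([ 576., -107.,   69.]), 0.77)]
flux_tin [(array([510., 157.,  71.]), 0.63)]
wire_brush [(array([369., -77.,  71.]), 0.97)]
cleaner_case [(array([366., 117.,  71.]), 0.9)]
c_clamp [(array([707., 123.,  72.]), 0.63)]
magnet_square [(array([709., -68.,  70.]), 0.9), (array([ 574., -106.,   69.]), 0.63)]
square_mid [(array([663., 255.,  17.]), 0.74)]
round_mid [(array([609., 292.,  13.]), 0.71), (array([706., 122.,  72.]), 0.37)]
angle_mid [(array([414., 291.,  19.]), 0.46)]
test_joint []
flux_tin [(array([511., 154.,  69.]), 0.92)]
wire_brush [(array([370., -78.,  73.]), 0.96), (array([707., 124.,  72.]), 0.41)]
cleaner_case [(array([368., 117.,  71.]), 0.82)]
c_clamp [(array([706., 123.,  73.]), 0.68), (array([404., 285.,  24.]), 0.35)]
magnet_square [(array([708., -64.,  70.]), 0.64)]
```

View pics/top9.png

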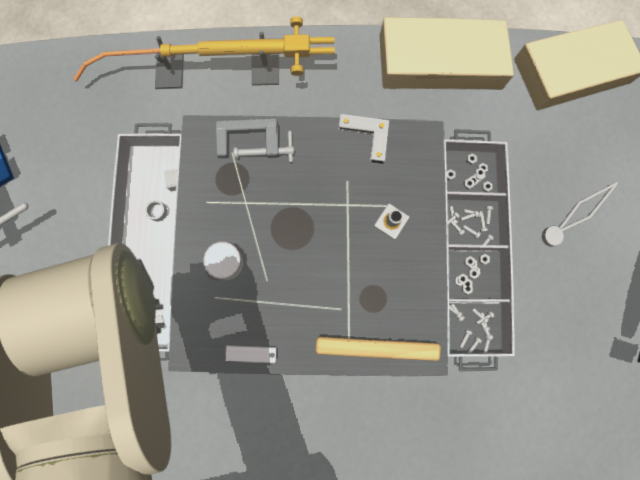

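View pics/scene9.png

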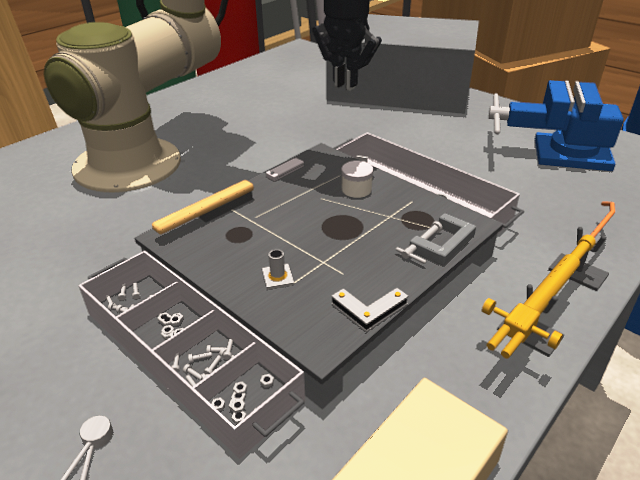

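The plate is clear of scrap. In the top view the square (171,178) and round (157,211) lie on the pan floor, and the edge of the angle shows at about (160,320). The six other items are where they started.

```bash
python3 -c "
from h import *
print(ctrl.finish_job()); st()"
```

```text
the job is handed in; nothing more can be done
None
the job is handed in; nothing more can be done
```

All three offcuts are in the scrap pan. I pushed them one at a time with the fingertips, never gripping or lifting any: square first, then round, then angle iron. I handed the job in at about 23 s on the robot's clock.

- **Offcuts:** The last top-camera check put the square at (663, 255), the round at (609, 292) and the angle at about (414, 291). All three were 13 to 19 mm above the bench, so they lie on the pan floor. The arm partly hid the angle in that view, but the wrist picture had shown it lying in the pan.
- **Items to be left alone:** All six were within about 4 mm of their starting positions, which is the measuring error.
- **Checks that failed or disagreed:** The top camera missed the test joint in the last check, but the scene camera and the picture both showed it unmoved. The scene camera gave two wrong, low-scoring matches: the test joint as the square and the cleaner case as the angle. I discounted both against the pictures.
- **Forces:** The readings I took between moves never passed 2 N.

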